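# Feed the next blank to the centre-punch stand

## Robot

A 6-joint arm with a two-finger parallel gripper is mounted at the origin on the work surface. World frame = base frame: x ahead of the robot, y to its left, z up, the work surface at z = 0. Lengths are in m, angles in rad, forces in N, time in s.
With the tool pointing down it reaches from about 0.275 to 0.75 m from the base axis. Payload 10.2 kg.
Tool frame: the origin (TCP) lies on the centre line of the jaws, within the pads' length; the fingertips stand 14 mm ahead of it and the grasp point (between the pads) lies 5 mm behind it (nose_length is the distance from the TCP to the fingertips, in m); z points along the fingers, y is the direction in which the jaws open and shut (so a half turn about z gives the same grasp; the last joint's range is limited). The gripper opens to 85 mm and grips with 20 to 120 N. Pads are 22 mm wide; open, the fingers measure 114 mm over their backs; the gripper's body (76 mm by 85 mm) begins 54 mm behind the grasp point. The pads swing forward as they close: fully open they stand 13 mm farther back than shut.
Start: joints at [-1.391, 0.313, 1.498, -0, 1.331, -0.223], TCP at [0.206, -0.483, 0.207] pointing down, gripper open.
Joint ranges: [-2.94, 2.94], [-0.97, 2.17], [0.19, 2.56], [-1.23, 4.37], [0.02, 3.11], [-2.88, 2.88]. Speed limits (rad/s): [2.39, 2.39, 3.01, 3.14, 3.14, 3.14].

## Interface

Orientations are given as a rotation vector (axis times angle).
In Python, from bench import * gives the robot as it stands. The module is installed in compiled form; this text tells all that it offers.
- The arm moves only by the tool move_arm, never from a script. Its argument "steps" is a list of rows, each a list of 3 entries, a list of its own where there are three numbers: the closure, from 0 (fully open) to 1 (shut), then the shift along the tool's x, y, z in mm, then the turn about the tool's z in degrees. In form: [[fingers, [x, y, z], roll], ...]. A call has 1 to 12 rows; each row is the pose to reach, as a shift and turn from the pose measured when the call began, along the tool's axes at that moment; what a row does not reach only later rows make up. A row lasts 1/8 s, in which the tool goes at most 62.5 mm and 10.7 degrees, less where a joint would pass 70% of its speed; a pose out of reach is approached as far as the arm can. A call with a gripper value outside its range is refused whole. The fingers move at their own pace and stop on an object; the grip force is fixed at half the most. Time passes only in rows, so rows that repeat a pose let the fingers close. It gives the time, the measured TCP pose, the force and the opening at its end, in the units of the state.
- sense(): the state, without advancing time (a new reading comes with each control period).
- get_image(name): name is "scene" or "side" or "wrist"; returns a dict with "frame" (400x640x3 uint8, blue, green, red), "vertical_fov" (degrees; the focal length in pixels is half the picture's height over the tangent of half this angle, whatever the lens; pixels are square), "cx", "cy" (the principal point, pixels), "D" ([k1, k2, p1, p2, k3] as OpenCV has them; the pictures are not rectified), "eye" and "attitude" of the camera in the world. Camera axes: x right, y down, z forward; pixel columns grow to the right and rows downward; lengths in m; the calibration is good to about 2 mm. A picture is of the moment at which its call begins. There is no depth.
- job_done(): hands the job in, once; it reports no verdict.
The state is a dict: "t": time; "joints": joint angles; "qvel": joint speeds; "tau": joint torques, N m; "tool_pos": TCP position; "ee_rot": TCP orientation; "force": force on the tool from outside, world axes, zero at the start; "torque": the same for the moment, N m; "opening": opening from 0.0 (shut) to 1.0 (fully open).
Only numpy, scipy, OpenCV 4.12 (cv2) and the standard library are available. Lean on these libraries where they do the work, as an engineer would, in place of code of your own. Each camera call takes 0.05 s, during which the arm holds its last target. There are 200 camera calls.

## Task

Draw out the magazine's shuttle to bring the bottom aluminium blank from under the stack, lay that blank flat on the punch stand's base plate in front of the V-block, and push it in under the punch until it sits centred against both V faces. Push the shuttle fully home again so that the next blank drops into place; the other blanks stay in the chute and the other things on the bench stay where they are.

Things in the scene. Friction and masses are not known exactly. Their poses are not given: they have to be found in the camera images.
- magazine: Gravity magazine, fixed. Origin at the bench under the stack's centre; its -x points out of the front, where blanks come out. Dark base plate 80 mm wide, 6 thick, from x = -170 to +120 mm. Chute: four grey flat strips, 62 mm square outside, top 84 mm above the bench, open above; the front strip starts 32 mm above the bench: only the bottom blank passes under it.
- chute (a point): Point on the chute's axis, 10 mm above the bench, where the underside of the lowest blank rests. Axes as magazine. With the shuttle drawn out, the blank brought along lies on the tongue 68 to 77 mm in front of this point, open to the sides and above.
- shuttle (a joint): Steel shuttle under the stack: 0 = home, 0.075 m = fully out to the magazine's -x; stops at both ends, stays where left, 2 to 4 N to move. Tongue (36 mm wide, top at 10 mm) under the bottom blank; behind it a step up to a tail (42 wide, top at 23 mm). The step brings the bottom blank out, the tail bears the others; pushed home, the next blank drops onto the tongue.
- shuttle_post (a point): Top of the shuttle's upright black round post, 14 mm diameter, from 10 to 52 mm above the bench; pinch, hook or push it. On the magazine's centre line, 85 mm in front of the chute's axis when home; moves with the shuttle. Axes as magazine.
- blank1: loose aluminium disc, 50 mm diameter, 18 mm thick, about 0.1 kg; origin at the centre of its underside, z up its axis. The bottom one of the stack, the one to use.
- blank2: loose aluminium disc, 50 mm diameter, 18 mm thick, about 0.1 kg; origin at the centre of its underside, z up its axis. Number 2 from the bottom of the stack at the start; to stay in the chute.
- blank3: loose aluminium disc, 50 mm diameter, 18 mm thick, about 0.1 kg; origin at the centre of its underside, z up its axis. Number 3 from the bottom of the stack at the start; to stay in the chute.
- blank4: loose aluminium disc, 50 mm diameter, 18 mm thick, about 0.1 kg; origin at the centre of its underside, z up its axis. Number 4 from the bottom of the stack at the start; to stay in the chute.
- stand: Centre-punch stand, fixed. Origin at the bench under the punch's axis. Dark base plate 120 mm wide, 8 thick, x = -110 to +100 mm. Steel V-block on it: 100 mm wide, two upright faces at 45 degrees to x, top 24 mm above the bench, open to -x; inner corner x = +35, mouth 76 wide at x = -3 mm. Column at x = 66 to 94; arm 16 wide, 54 to 70 mm above the bench, out to x = -7.
- seat (a point): Point on top of the base plate (8 mm above the bench) where the centre of a 50 mm disc's underside is when it bears on both V faces. Axes as stand; the way in is along +x. The punch's tip hangs over it, 35 mm above the bench (9 mm above a seated blank).
- bottle: Bystander, loose: orange bottle, 66 mm diameter, 170 mm tall; origin at the centre of its underside. Leave alone.
- tape: Bystander, loose: blue ring (roll of tape) lying flat, 84 mm outside diameter, 30 mm tall; origin at the centre of its underside. Leave alone.
- funnel: Bystander, loose: green funnel standing mouth down, 88 mm across, 85 mm tall; origin at the centre of its underside. Leave alone.
- jar: Bystander, loose: grey jar with white lid, 56 mm diameter, 70 mm tall; origin at the centre of its underside. Leave alone.
- marker: Bystander, loose: white and grey marker pen lying down along its x, 130 mm long, 17 mm tall; origin at the centre of its underside. Leave alone.
- pot: Bystander, loose: small grey open pot, 32 mm diameter, 26 mm tall; origin at the centre of its underside. Leave alone.
- offcut: Bystander, loose: wooden offcut, 70 x 30 mm (x, y), 35 mm tall, beside the stand; origin at the centre of its underside. Leave alone.
- tin: Bystander, loose: small dark tin, 44 mm diameter, 45 mm tall, beside the magazine; origin at the centre of its underside. Leave alone.
Mind the look-alikes: they are no part of the job. Leave any brown or purple look-alike of the blank4 alone.

How it is judged:
On the way, in this order (a step that is already met when the one before it is completed fails the run):
1. the bottom blank has been drawn out on the shuttle, clear of the chute (x of blank1 in the frame of chute below -0.06 m and z of blank1 in the frame of chute below 0.006 m and value of joint shuttle above 0.055 m), for 0.1 s.
2. the blank lies flat on the stand's base plate in front of the V (x of blank1 in the frame of seat between -0.11 and -0.012 m and y of blank1 in the frame of seat between -0.06 and 0.06 m and z of blank1 in the frame of seat below 0.003 m and angle between blank1's own z axis and vertical below 0.06 rad), for 0.1 s.
3. the blank is pushed home against both V faces (horizontal distance between blank1 and seat below 0.002 m and z of blank1 in the frame of seat below 0.002 m and angle between blank1's own z axis and vertical below 0.04 rad), for 0.2 s.
At the end, for the whole second after the job is handed in: The bottom blank lies flat on the stand's base plate, its centre within 2 mm of the seat (against both V faces), at rest; the shuttle is home within 4 mm; the other three blanks have dropped one place and rest in the chute, within 6 mm of its axis, the lowest within 3 mm of its resting height (all of step 3 and linear speed of each of blank1, blank2, blank3, blank4 below 0.01 m/s and value of joint shuttle below 0.004 m and horizontal distance between each of blank2, blank3, blank4 and chute below 0.006 m and z of blank2 in the frame of chute below 0.003 m and z of blank3 in the frame of chute below 0.021 m and z of blank4 in the frame of chute below 0.039 m); the robot touches nothing.
It fails at once if another blank leaves the chute (horizontal distance between any of blank2, blank3, blank4 and chute above 0.012 m or z of blank2 in the frame of chute above 0.03 m or z of blank3 in the frame of chute above 0.048 m or z of blank4 in the frame of chute above 0.066 m).
It fails at once if a bystander is shoved more than 20 mm or knocked over (distance of any of bottle, tape, funnel, jar, marker, pot, offcut, tin from where it was at the start of the episode above 0.02 m or angle between any of bottle, tape, funnel, jar, marker, pot, offcut, tin's own z axis and vertical above 0.3 rad).
It also fails if it takes over 69 s, if anything falls off the work surface, if the arm or the gripper's body presses on something with over 40 N, if the wrist force passes 120 N, or if a joint passes its speed limit or range.

## Working session

There is one attempt and no reset: what is moved stays moved. The work goes in short steps, Python scripts to look and compute and a tool call to move; the robot and the scene stay as the last step left them, time stands still between calls to the robot, and variables do not carry over. Pictures are saved under pics/ and viewed, about 8 in all and at most 12, crops included, and the job is handed in when it is done.

Besides the shell and the picture viewer there is one more tool, called after "Request:" as a command line: name --argument value ..., lists and objects as JSON in quotes. move_arm: Moves the arm, as the interface text tells. Its arguments: {"type":"object","properties":{"steps":{"type":"array"}},"required":["steps"]}

```bash
mkdir -p pics; cat > h.py <<'E'
from bench import *
import numpy as np, cv2
from scipy.spatial.transform import Rotation as R
def cam(n):
    g=get_image(n); h,w=g["frame"].shape[:2]
    f=h/2/np.tan(np.radians(g["vertical_fov"])/2)
    g["K"]=np.array([[f,0,g["cx"]],[0,f,g["cy"]],[0,0,1.]]); g["D"]=np.array(g["D"],float)
    a=np.array(g["attitude"],float); g["R"]=a if a.shape==(3,3) else (R.from_rotvec(a).as_matrix() if a.size==3 else R.from_quat(a).as_matrix())
    g["eye"]=np.array(g["eye"],float); return g
def onz(g,px,z):
    p=cv2.undistortPoints(np.array(px,float).reshape(-1,1,2),g["K"],g["D"]).reshape(-1,2)
    d=np.c_[p,np.ones(len(p))]@g["R"].T
    return g["eye"]+d*((z-g["eye"][2])/d[:,2])[:,None]
def proj(g,P):
    P=np.atleast_2d(np.array(P,float)); r=g["R"].T
    return cv2.projectPoints(P,cv2.Rodrigues(r)[0],-r@g["eye"],g["K"],g["D"])[0].reshape(-1,2)
E
python3 - <<'E'
from h import *
for n in("scene","side"):
    g=cam(n);cv2.imwrite(f"pics/{n}0.png",g["frame"]);print(n,g["eye"],g["attitude"],g["vertical_fov"])
s=sense();print(s["t"],s["tool_pos"],s["ee_rot"],s["force"],s["opening"])
E
```

```text
scene [1.06416782 0.36932551 1.07980514] [-1.3160992  -2.48101036  0.71124469] 50.98632080940051
side [ 0.21399874 -1.069909    0.73711712] [-2.07711567  0.32951599 -0.17265454] 55.18631528505128
0.1 [ 0.20572628 -0.48274268  0.20651013] [-3.07701858e+00 -6.28176354e-01 -4.13624898e-05] [ 0.11994846 -0.47596795 -0.05900929] 1.0009398423911882
```

View pics/scene0.png

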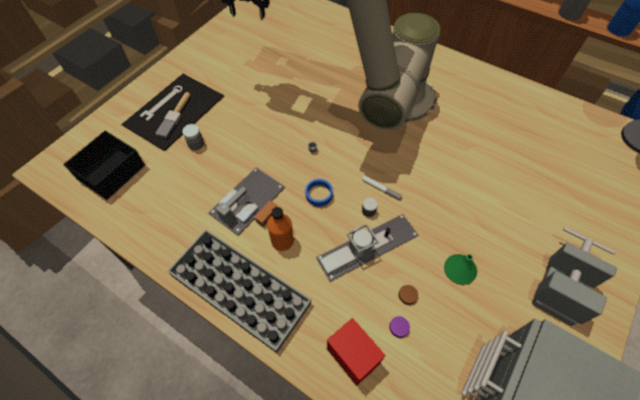

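View pics/side0.png

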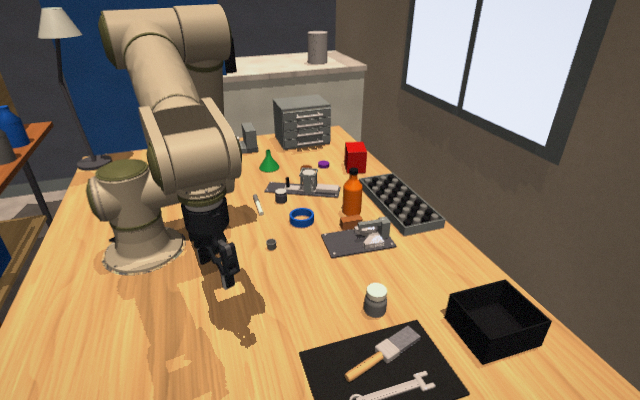

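Scene view: the magazine is at about (368,246) with its post at about (388,232), and the stand is at (245,200). The tape is at (319,192), the bottle (281,230), the offcut (267,213), the tin (370,207), the jar (193,136), the pot (312,147), the marker (382,188) and the funnel (461,268). The brown (408,295) and purple (400,327) discs are the look-alikes. I'll enlarge the magazine and stand.

```bash
python3 - <<'E'
import cv2,numpy as np
a=cv2.imread("pics/scene0.png");b=cv2.imread("pics/side0.png")
f=lambda i,x,y,w,h:cv2.resize(i[y:y+h,x:x+w],(400,300),interpolation=cv2.INTER_CUBIC)
cv2.imwrite("pics/c1.png",np.vstack([np.hstack([f(a,310,200,120,90),f(a,200,160,100,75)]),np.hstack([f(b,260,160,100,75),f(b,316,200,88,66)])]))
E
```

```text
(no output)
```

View pics/c1.png

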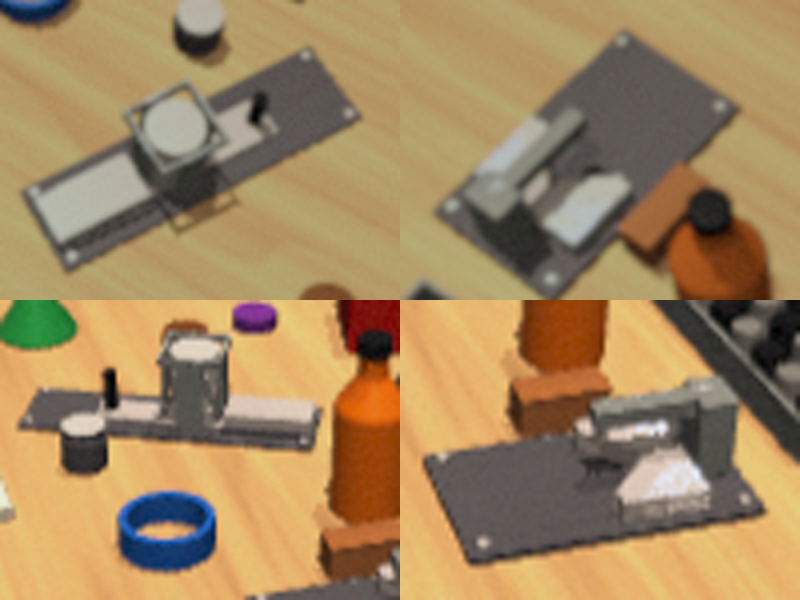

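The crops show the magazine plate's corners, the post at crop (258,108) → px (387,232), the stand plate's corners, and the column at the lower-left end of the stand. The stand therefore opens toward the upper right. The bottom blank is inside the chute, and the brown and purple discs lie outside it. Next I fit both plates.

```bash
cat > fit.py <<'E'
from h import *
A=np.array
def procr(L,W):
    lc,wc=L.mean(0),W.mean(0);H=(L-lc).T@(W-wc);th=np.arctan2(H[0,1]-H[1,0],H[0,0]+H[1,1])
    r=A([[np.cos(th),-np.sin(th)],[np.sin(th),np.cos(th)]]);t=wc-r@lc
    return t,th,np.linalg.norm(L@r.T+t-W,axis=1)*1000
if __name__=="__main__":
    gs=cam("scene");gd=cam("side")
    ms=onz(gs,A([[305,46],[360,117],[22,190],[70,270]])/3.333+[310,200],.006)[:,:2]
    ss=onz(gs,A([[225,30],[340,108],[35,210],[150,296]])/4+[200,160],.008)[:,:2]
    md=onz(gd,A([[40,88],[20,128],[322,106],[316,149]])/4+[260,160],.006)[:,:2]
    sd=onz(gd,A([[24,158],[73,263],[365,212]])/4.545+[316,200],.008)[:,:2]
    print(ms,ss,md,sd,sep="\n")
    for nm,W,L in(("mag s",ms,[[-170,40],[-170,-40],[120,40],[120,-40]]),("mag d",md,[[-170,-40],[-170,40],[120,-40],[120,40]]),
      ("st s",ss,[[-110,60],[-110,-60],[100,60],[100,-60]]),("st d",sd,[[-110,-60],[-110,60],[100,60]])):
        L=A(L)/1000.
        for s in(1,-1):
            t,th,e=procr(L*[1,s],W);print(nm,s,t.round(4),np.degrees(th).round(2),e.round(1))
    px=A([[387.4,232.5]]);print("post top s",onz(gs,[[310+260/3.333,200+95/3.333]],.052),"d",onz(gd,[[260+110/4,160+70/4]],.052))
    # bystanders
    for n,p,z in(("tape",(319,192),.03),("tin",(370,204),.045),("bottle",(278,213),.17),("funnel",(467,257),.085),("jar",(190,130),.07),("marker",(382,188),.01),("pot",(312,146),.026),("offcut",(267,210),.035)): print(n,onz(gs,[p],z)[0].round(3))
E
python3 fit.py
```

```text
[[0.43083022 0.23036163]
 [0.46620431 0.30161931]
 [0.6824629  0.10120154]
 [0.71816561 0.17189024]]
[[ 0.53799199 -0.22572133]
 [ 0.54646044 -0.10732967]
 [ 0.74341165 -0.24049869]
 [ 0.75060065 -0.12499913]]
[[0.4658027  0.29920498]
 [0.42940318 0.22394689]
 [0.72360656 0.17045921]
 [0.68711973 0.09323328]]
[[ 0.54402526 -0.11621444]
 [ 0.53638815 -0.23667329]
 [ 0.74287937 -0.24864965]]
mag s 1 [0.5966 0.1898] -27.26 [80.  79.7 79.5 79.8]
mag s -1 [0.5967 0.1899] -27.16 [4.  2.9 3.2 3.7]
mag d 1 [0.5988 0.1854] -26.82 [81.5 82.1 83.  82.4]
mag d -1 [0.5988 0.1855] -26.63 [2.  2.1 3.  2.9]
st s 1 [ 0.6496 -0.1751] -4.87 [120.  118.7 117.2 118.5]
st s -1 [ 0.6496 -0.175 ] -4.36 [2.7 2.  2.4 3.9]
st d 1 [ 0.6225 -0.2427] -44.2 [102.  123.8  21.9]
st d -1 [ 0.649  -0.1831] -3.66 [1.  1.3 2.2]
post top s [[0.51948409 0.22760103 0.052     ]] d [[0.52289174 0.22763993 0.052     ]]
tape [ 0.515 -0.003  0.03 ]
tin [0.475 0.146 0.045]
bottle [ 0.697 -0.004  0.17 ]
funnel [0.497 0.437 0.085]
jar [ 0.571 -0.454  0.07 ]
marker [0.387 0.14  0.01 ]
pot [ 0.382 -0.12   0.026]
offcut [ 0.652 -0.092  0.035]
```

The post's measured position (0.521,0.228) agrees with the magazine pose (0.598,0.188, −27°), which predicts (0.522,0.226). The stand is at (0.649,−0.179), −4°. The tin's and offcut's positions also fit their descriptions. Now I work out the moves.

```bash
cat > to.py <<'E'
from h import *
import sys
# usage: to.py x y z yawdeg : shift in tool axes (mm), turn (deg)
s=sense();r=R.from_rotvec(s["ee_rot"]).as_matrix();p=np.array(s["tool_pos"])
yaw=np.degrees(np.arctan2(r[1,0],r[0,0]))
a=list(map(float,sys.argv[1:]))
for i in range(0,len(a),4):
    print("shift",(r.T@(np.array(a[i:i+3])-p)*1000).round(1),"turn",round((yaw-a[i+3]+180)%360-180,1))
print("t",s["t"],"p",p.round(4),"yaw",yaw.round(2),"tilt",np.degrees(np.arccos(-r[2,2])).round(2),"q",np.round(s["joints"],2),"F",np.round(s["force"],1),"op",round(s["opening"],3))
E
python3 to.py .505 .215 .2 -27
```

```text
shift [ 548.8 -524.7    7.2] turn 50.1
t 0.2 p [ 0.2058 -0.4828  0.2067] yaw 23.08 tilt 0.04 q [-1.39  0.31  1.5   0.    1.33 -0.22] F [ 0.  -1.3  0.5] op 1.0
```

Request:
move_arm --steps '[[0,[35,-33,0],4],[0,[75,-72,0],8],[0,[115,-110,0],12],[0,[155,-148,0],16],[0,[195,-186,0],20],[0,[235,-225,0],24],[0,[275,-263,0],28],[0,[315,-301,0],32],[0,[355,-339,0],36],[0,[395,-378,0],40],[0,[435,-416,0],44],[0,[470,-450,0],50]]'

```text
t: 1.7
tool_pos: [0.4621, 0.1174, 0.207]
ee_rot: [-3.054, 0.735, 0.0]
force: [0.5, -1.1, 0.4]
opening: 1.001
```

```bash
python3 to.py .505 .215 .2 -27
```

```text
shift [  -6.2 -106.4    7.1] turn -0.1
t 1.7 p [0.4621 0.1174 0.207 ] yaw -27.05 tilt 0.04 q [0.   0.21 1.64 0.   1.3  2.04] F [ 0.5 -1.1  0.4] op 1.001
```

Request:
move_arm --steps '[[0.3,[-3,-55,4],0],[0.5,[-6,-106,7],0],[0.5,[-6,-106,7],0],[0.5,[-6,-106,7],0]]'

```text
t: 2.2
tool_pos: [0.5047, 0.2141, 0.1998]
ee_rot: [-3.054, 0.735, 0.001]
force: [-0.1, -0.2, 1.0]
opening: 0.5
```

```bash
python3 - <<'E'
from h import *
g=cam("wrist");cv2.imwrite("pics/w1.png",g["frame"]);print(g["eye"],g["R"].round(3),g["vertical_fov"],g["D"])
print(proj(g,[[.522,.227,.052],[.598,.1875,.084]]))
E
python3 to.py .522 .227 .045 -27
```

```text
[0.57875824 0.17666827 0.36613117] [[-0.454 -0.841 -0.294]
 [-0.891  0.429  0.149]
 [ 0.     0.329 -0.944]] 65.16456753606188 [-0.03675819  0.          0.          0.          0.        ]
[[302.16392974 166.10947822]
 [298.94774271  75.53829669]]
shift [  9.4 -19.6 155.1] turn -0.1
t 2.25 p [0.5048 0.2138 0.2001] yaw -27.09 tilt 0.03 q [0.19 0.37 1.44 0.   1.33 2.23] F [-1.  -0.4  0.2] op 0.499
```

View pics/w1.png

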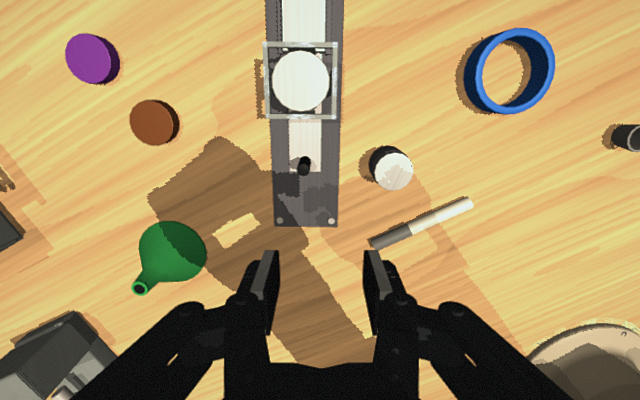

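The wrist view shows the post at about (305,165), the chute's top rim centred at about (301,80), and the plate's front corners at (274,226) and (339,226). The predictions are within about 4 px. I'll refine with those.

```bash
python3 - <<'E'
from fit import *
g=cam("wrist");v=g["frame"].max(2)
m=((v<38)*255).astype(np.uint8);m[:145]=0;m[185:]=0;m[:,:285]=0;m[:,325:]=0
n,l,st,c=cv2.connectedComponentsWithStats(m);print(st[1:],c[1:].round(1))
print("chute rim",onz(g,[[264,42],[339,43],[336,118],[265,117]],.084).round(4),onz(g,[[301,80]],.084))
print("front corners",onz(g,[[274,226],[339,226]],.006).round(4))
W=onz(g,[[274,226],[339,226]],.006)[:,:2]
f=np.array([-.891,.454])
print("origin from front",W.mean(0)-f*.17, "width",np.linalg.norm(W[0]-W[1]))
print(proj(g,[[.522,.227,.052],[.522,.227,.012]]))
gr=g["frame"][145:185,285:325];cv2.imwrite("pics/w1c.png",cv2.resize(g["frame"][140:236,255:355],(600,576),interpolation=cv2.INTER_CUBIC))
E
```

```text
[[297 157  13  18 132]] [[303.2 165.1]]
chute rim [[0.6341 0.2003 0.084 ]
 [0.6053 0.1459 0.084 ]
 [0.5525 0.1747 0.084 ]
 [0.5817 0.2298 0.084 ]] [[0.5941913  0.18721228 0.084     ]]
front corners [[0.4621 0.302  0.006 ]
 [0.4249 0.2291 0.006 ]]
origin from front [0.59499455 0.18837077] width 0.08177461319509238
[[301.93005591 166.32899741]
 [303.92548097 158.34769459]]
```

View pics/w1c.png

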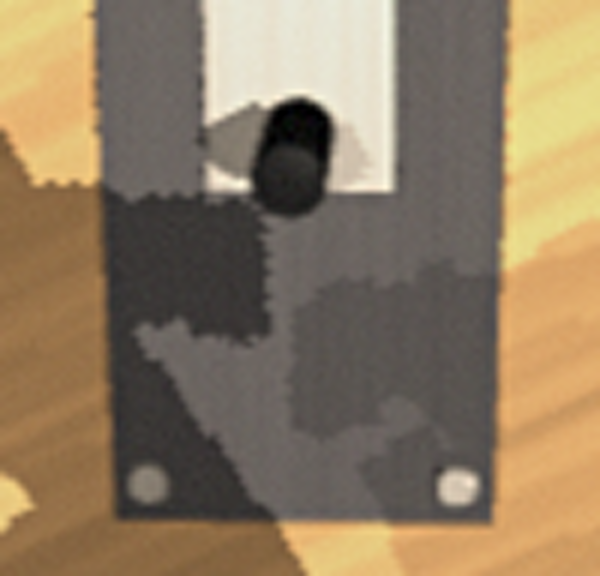

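Post top at crop (289,178) → px (303.2,169.7). That puts the post at about (0.519,0.228) and the magazine at about (0.595,0.188), consistent with the plate's front corners.

```bash
python3 -c "
from h import *
g=cam('wrist');print(onz(g,[[303.2,169.7]],.052))"; python3 to.py .519 .228 .1 -27 .519 .228 .034 -27
```

```text
[[0.51837357 0.22740197 0.052     ]]
shift [  5.9 -19.2 100.4] turn -0.1
shift [  5.9 -19.1 166.4] turn -0.1
t 2.35 p [0.5049 0.2136 0.2004] yaw -27.13 tilt 0.04 q [0.19 0.37 1.44 0.   1.33 2.23] F [-0.5  0.3  0.1] op 0.498
```

Request:
move_arm --steps '[[0.5,[6,-19,50],0],[0.5,[6,-19,100],0],[0.5,[6,-19,130],0],[0.5,[6,-19,155],0],[0.5,[6,-19,166],0],[0.5,[6,-19,166],0],[1,[6,-19,166],0],[1,[6,-19,166],0],[1,[6,-19,166],0],[1,[6,-19,166],0],[1,[6,-19,166],0]]'

```text
t: 3.72
tool_pos: [0.519, 0.2279, 0.0345]
ee_rot: [-3.053, 0.737, -0.0]
force: [1.0, -1.0, 0.4]
opening: -0.006
```

```bash
python3 to.py .519 .228 .034 -27;  python3 - <<'E'
from h import *
s=sense();print("torque",np.round(s["torque"],2))
E
```

```text
shift [-0.  -0.1  0.5] turn -0.1
t 3.725 p [0.519  0.2279 0.0345] yaw -27.13 tilt 0.04 q [0.21 0.59 1.56 0.   0.99 2.25] F [ 1.  -1.   0.4] op -0.006
torque [-0.01  0.   -0.02]
```

The opening reads 0, so the pinch missed. I'll look.

```bash
python3 - <<'E'
from h import *
a=cam("wrist")["frame"];b=cam("side")["frame"];c=cam("scene")["frame"]
cv2.imwrite("pics/w2.png",np.vstack([cv2.resize(a[100:400,120:520],(800,400))[:350],np.hstack([cv2.resize(b[150:210,250:350],(400,240),interpolation=2),cv2.resize(c[185:245,350:450],(400,240),interpolation=2)])]))
E
```

```text
(no output)
```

View pics/w2.png

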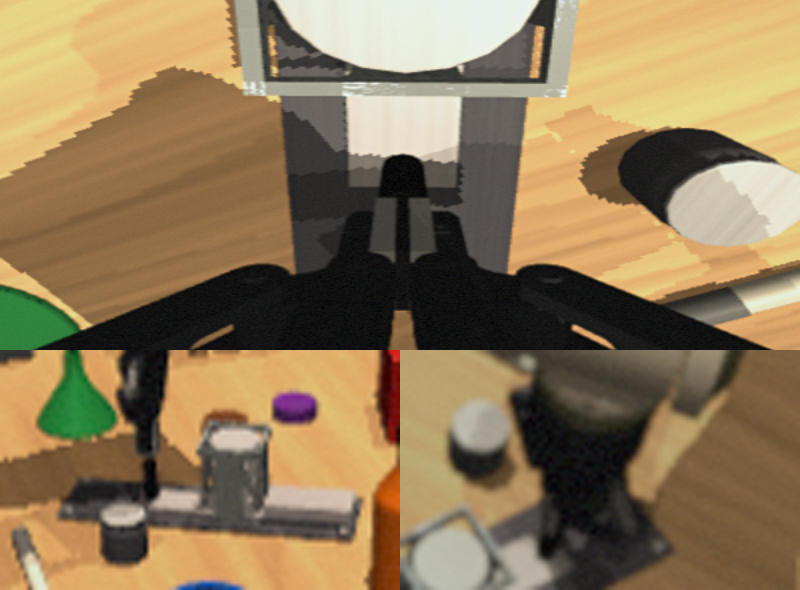

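```bash
python3 - <<'E'
from h import *
g=cam("wrist");u=np.array([.891,-.454,0])
T=np.array([.519,.228,.034])
for n,P in(("tcp",T),("tip",T-[0,0,.014]),("tip+11x",T-[0,0,.014]+.011*u),("padtop+11x",T+[0,0,.01]+.011*u),("post top",[.5185,.2275,.052]),("post base",[.5185,.2275,.01]),("post top+18x",np.array([.5185,.2275,.052])+.018*u),("base+18",np.array([.5185,.2275,.01])+.018*u)):
    print(n,proj(g,P)[0].round(1))
cv2.imwrite("pics/w3.png",cv2.resize(g["frame"][160:320,220:420],(800,640),interpolation=cv2.INTER_CUBIC)[:600])
E
```

```text
tcp [321.  239.1]
tip [321.  229.2]
tip+11x [321.  213.1]
padtop+11x [320.9 229.2]
post top [322.2 254.5]
post base [322.  223.2]
post top+18x [322.2 223.7]
base+18 [322.  197.5]
```

View pics/w3.png

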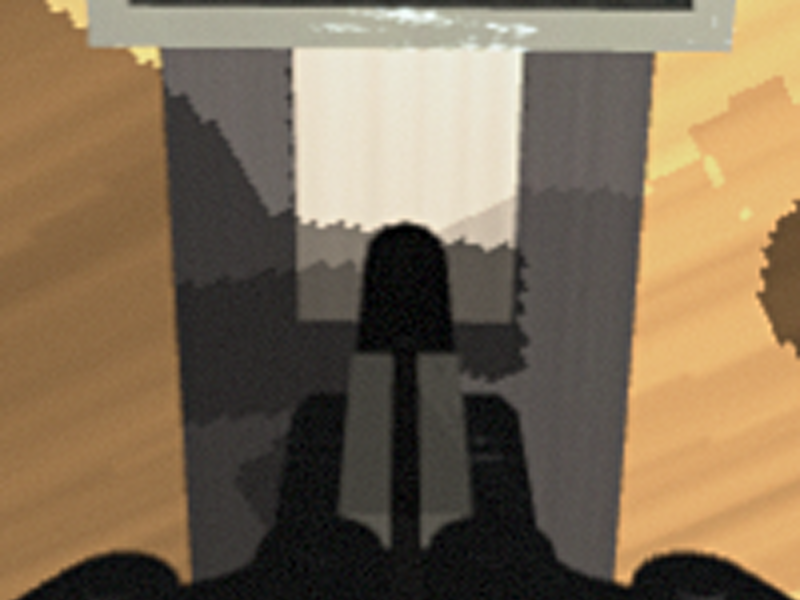

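```bash
python3 - <<'E'
from h import *
g=cam("wrist");u=np.array([.891,-.454])
M=np.array([.595,.188])
P=onz(g,[[322,240.5]],.01)[0];print("tongue front now, mag x",(P[:2]-M)@u)
P=onz(g,[[322,216.5]],.01)[0];print("black far edge at z.01, mag x",(P[:2]-M)@u)
P=onz(g,[[322,216.5]],.02)[0];print("black far edge at z.02, mag x",(P[:2]-M)@u)
s=sense();print("tcp mag x",(np.array(s["tool_pos"])[:2]-M)@u,s["opening"])
# earlier picture from earlier pose
i=cv2.imread("pics/w1.png");g["eye"]=np.array([0.57875824,0.17666827,0.36613117]);g["R"]=np.array([[-0.454,-0.841,-0.294],[-0.891,0.429,0.149],[0,.329,-.944]])
P=onz(g,[[303,171.7]],.01)[0];print("tongue front before",(P[:2]-M)@u)
P=onz(g,[[303,169.7]],.052)[0];print("post before",(P[:2]-M)@u)
E
```

```text
tongue front now, mag x -0.09882655631343738
black far edge at z.01, mag x -0.08128858740358222
black far edge at z.02, mag x -0.07718346018570836
tcp mag x -0.08583362979772365 -0.0029653221623500477
tongue front before -0.09942128740588312
post before -0.08667892189215118
```

```bash
python3 - <<'E'
from h import *
g=cam("side")
for z in(.01,.02,.034,.052,.06,.08,.1):print(z,proj(g,[.519,.228,z])[0].round(1))
a=g["frame"][110:200,240:340];cv2.imwrite("pics/s3.png",cv2.resize(a,(600,540),interpolation=cv2.INTER_CUBIC))
E
```

```text
0.01 [287. 187.]
0.02 [286.9 184.8]
0.034 [286.7 181.7]
0.052 [286.5 177.6]
0.06 [286.4 175.8]
0.08 [286.2 171.2]
0.1 [286.  166.5]
```

View pics/s3.png

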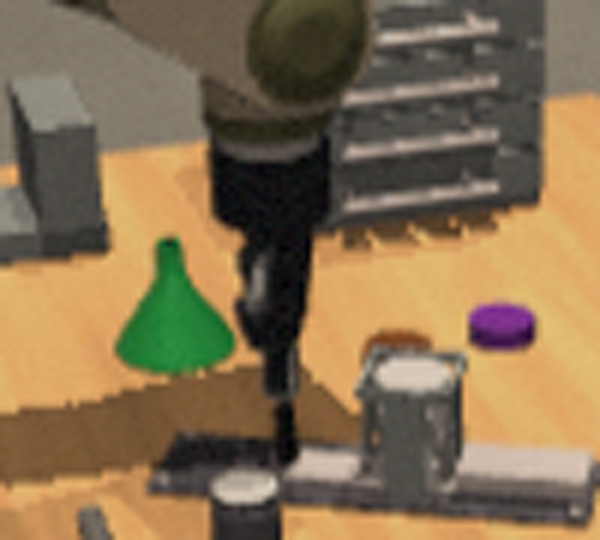

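The side view shows the shut fingertips at row ≈177, i.e. z≈0.055. That is just above the post top, about 35 mm higher than the state and the stated nose length imply. So the fingers closed above the post. I'll open and go lower in small, force-checked steps.

Request:
move_arm --steps '[[0.5,[0,0,0],0],[0.5,[0,0,0],0],[0.5,[0,0,0],0],[0.5,[0,0,4],0],[0.5,[0,0,8],0],[0.5,[0,0,12],0],[0.5,[0,0,12],0]]'

```text
t: 4.9
tool_pos: [0.5188, 0.2278, 0.022]
ee_rot: [-3.054, 0.737, 0.001]
force: [0.1, -0.4, -0.3]
opening: 0.502
```

Request:
move_arm --steps '[[0.5,[0,0,4],0],[0.5,[0,0,8],0],[0.5,[0,0,12],0],[0.5,[0,0,12],0]]'

```text
t: 5.4
tool_pos: [0.5186, 0.2278, 0.0096]
ee_rot: [-3.054, 0.737, 0.002]
force: [0.2, 0.6, -0.2]
opening: 0.506
```

Request:
move_arm --steps '[[1,[0,0,0],0],[1,[0,0,0],0],[1,[0,0,0],0],[1,[0,0,0],0]]'

```text
t: 5.9
tool_pos: [0.5187, 0.228, 0.0099]
ee_rot: [-3.053, 0.737, 0.001]
force: [-0.1, 2.3, 2.5]
opening: 0.132
```

The pinch on the post holds, with the opening at 0.13. Now I draw the shuttle out along tool −x.

Request:
move_arm --steps '[[1,[0,0,0],0],[1,[-7,0,0],0],[1,[-15,0,0],0],[1,[-23,0,0],0],[1,[-31,0,0],0],[1,[-39,0,0],0],[1,[-47,0,0],0],[1,[-55,0,0],0],[1,[-62,0,0],0],[1,[-68,0,0],0],[1,[-73,0,0],0],[1,[-75,0,0],0]]'

```text
t: 7.4
tool_pos: [0.4524, 0.2627, 0.01]
ee_rot: [-3.052, 0.736, -0.002]
force: [5.6, 2.7, -3.9]
opening: 0.134
```

```bash
python3 - <<'E'
from h import *
g=cam("wrist");cv2.imwrite("pics/w4.png",g["frame"])
M=np.array([.595,.188]);u=np.array([.891,-.454])
print("blank pred",proj(g,np.r_[M-.0725*u,.028])[0])
E
python3 to.py .5 .2 .1 -27
```

```text
blank pred [325.05643202  77.50355525]
shift [ 71.2  33.9 -90.1] turn -0.1
t 7.45 p [0.4523 0.2628 0.0099] yaw -27.12 tilt 0.13 q [0.3  0.55 1.72 0.   0.87 2.34] F [ 4.2  3.6 -3. ] op 0.129
```

View pics/w4.png

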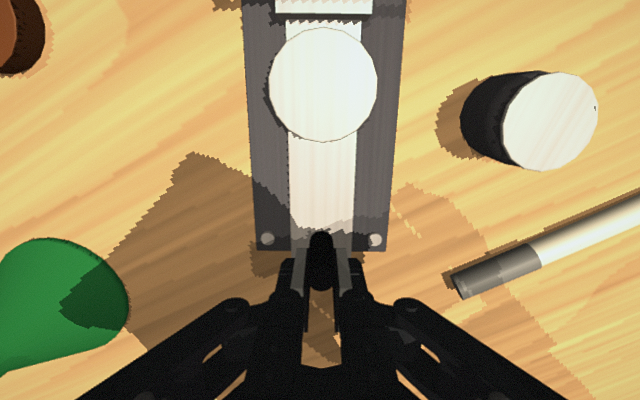

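The blank is out on the tongue: its top disc is centred at (322.5,84.5), in front of the chute. I'll release, rise, and go over it.

```bash
python3 - <<'E'
from h import *
g=cam("wrist");M=np.array([.595,.188]);u=np.array([.891,-.454]);v=np.array([.454,.891])
P=onz(g,[[322.5,84.5],[268,84.5],[377,84.5],[323,27],[322,142]],.028)[:,:2]
print(P.round(4),(P-M)@u,(P-M)@v)
E
```

```text
[[0.5283 0.2233]
 [0.5394 0.245 ]
 [0.5172 0.2015]
 [0.5489 0.2125]
 [0.5055 0.2351]] [-0.07549358 -0.07540776 -0.07546886 -0.05224671 -0.10117233] [ 0.00113533  0.02553157 -0.02325138  0.00092627  0.0013655 ]
```

Request:
move_arm --steps '[[0.8,[0,0,0],0],[0.6,[0,0,0],0],[0.5,[0,0,0],0],[0.5,[0,0,0],0],[0.5,[0,0,-30],0],[0.3,[0,0,-70],0],[0,[0,0,-110],0],[0,[30,0,-110],0],[0,[60,0,-110],0],[0,[80,0,-110],0],[0,[80,0,-110],0]]'

```text
t: 8.88
tool_pos: [0.5238, 0.2255, 0.1197]
ee_rot: [-3.052, 0.739, -0.001]
force: [-0.2, -0.7, 0.2]
opening: 1.0
```

```bash
python3 - <<'E'
from h import *
g=cam("wrist");cv2.imwrite("pics/w5.png",g["frame"])
w=(g["frame"].min(2)>150).astype(np.uint8)*255
M=np.array([.595,.188]);u=np.array([.891,-.454]);v=np.array([.454,.891])
for gx in (-.068,-.072,-.077): print(proj(g,np.r_[M+gx*u,.028])[0].round(1))
E
python3 to.py .53 .22 .05 -27
```

```text
[322.5 177.9]
[322.5 182.4]
[322.5 188. ]
shift [ 9.   2.3 69.7] turn -0.2
t 8.925 p [0.523  0.226  0.1197] yaw -27.16 tilt 0.1 q [0.2  0.49 1.48 0.   1.17 2.25] F [-1. -0. -0.] op 0.999
```

View pics/w5.png

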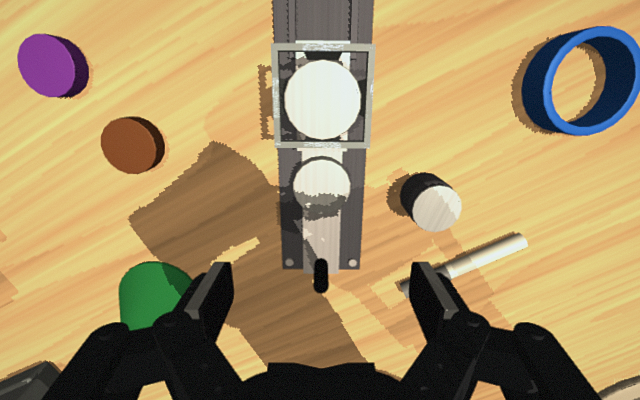

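The w5 view shows the blank centred at (321.5,186.5), matching (0.528,0.223), i.e. 75.5 mm in front of the chute. The post now stands at (320,275), and the other blanks are in the chute.

Image geometry puts the fingertips about 26 mm above the TCP when shut and 30–40 mm above it when open. I'll descend accordingly.

```bash
python3 to.py .528 .2232 .03 -27 .528 .2232 -.014 -27
```

```text
shift [ 5.8  0.4 89.7] turn -0.2
shift [  5.8   0.5 133.7] turn -0.2
t 8.925 p [0.523  0.226  0.1197] yaw -27.16 tilt 0.1 q [0.2  0.49 1.48 0.   1.17 2.25] F [-1. -0. -0.] op 0.999
```

Request:
move_arm --steps '[[0.25,[6,0,40],0],[0.25,[6,0,75],0],[0.25,[6,0,95],0],[0.25,[6,0,105],0],[0.25,[6,0,113],0],[0.25,[6,0,120],0],[0.25,[6,0,120],0]]'

```text
t: 9.8
tool_pos: [0.5283, 0.2235, -0.0004]
ee_rot: [-3.052, 0.737, -0.0]
force: [0.1, -0.2, 0.7]
opening: 0.744
```

Request:
move_arm --steps '[[0.25,[0,0,5],0],[0.25,[0,0,9],0],[0.25,[0,0,13],0],[0.25,[0,0,13],0]]'

```text
t: 10.3
tool_pos: [0.5281, 0.2235, -0.0137]
ee_rot: [-3.052, 0.737, 0.001]
force: [0.0, 1.2, -0.4]
opening: 0.752
```

```bash
python3 to.py .528 .2232 -.014 -27; python3 - <<'E'
from h import *
g=cam("wrist");b=cam("side");cv2.imwrite("pics/w6.png",np.hstack([cv2.resize(g["frame"][120:360,160:480],(480,360)),cv2.resize(b["frame"][130:220,250:330],(320,360),interpolation=2)]))
E
```

```text
shift [0.  0.3 0.3] turn -0.2
t 10.3 p [ 0.5281  0.2235 -0.0137] yaw -27.16 tilt 0.08 q [0.2  0.68 1.57 0.   0.9  2.24] F [ 0.   1.2 -0.4] op 0.752
```

View pics/w6.png

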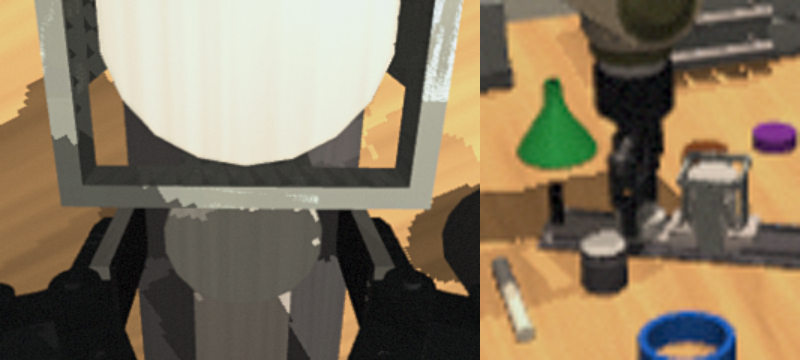

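The fingers straddle the blank (crop (245,255)) with even gaps and no contact force. Closing.

Request:
move_arm --steps '[[1,[0,0,0],0],[1,[0,0,0],0],[1,[0,0,0],0],[1,[0,0,0],0],[1,[0,0,0],0]]'

```text
t: 11.02
tool_pos: [0.5288, 0.2236, -0.0127]
ee_rot: [-3.052, 0.737, -0.002]
force: [-1.2, -0.7, 6.1]
opening: 0.56
```

Request:
move_arm --steps '[[1,[0,0,-3],0],[1,[0,0,-6],0],[1,[0,0,-10],0],[1,[0,0,-10],0]]'

```text
t: 11.52
tool_pos: [0.529, 0.2236, -0.0024]
ee_rot: [-3.051, 0.737, -0.003]
force: [-0.2, -0.3, -0.9]
opening: 0.555
```

The blank is held, with the opening at 0.555 as expected for 50 mm. I lift it and carry it via x≈0.5.

Request:
move_arm --steps '[[1,[0,0,-20],0],[1,[0,0,-50],0],[1,[0,0,-90],0],[1,[0,0,-130],0],[1,[0,0,-130],0]]'

```text
t: 12.15
tool_pos: [0.5301, 0.2237, 0.1305]
ee_rot: [-3.049, 0.736, -0.011]
force: [-0.4, 1.2, -1.5]
opening: 0.558
```

```bash
python3 to.py .5 .05 .13 -15 .54 -.1745 .13 -4
```

```text
shift [ 52.5 168.3  -0.3] turn -12.2
shift [190.6 349.8  -0.6] turn -23.2
t 12.15 p [0.5301 0.2237 0.1305] yaw -27.15 tilt 0.48 q [0.2  0.48 1.46 0.   1.19 2.24] F [-0.4  1.2 -1.5] op 0.558
```

Request:
move_arm --steps '[[1,[10,30,0],-2],[1,[22,68,0],-4],[1,[34,106,0],-7],[1,[45,144,0],-10],[1,[58,176,0],-12],[1,[80,205,0],-14],[1,[103,235,0],-16],[1,[126,265,0],-18],[1,[149,295,0],-20],[1,[171,324,0],-22],[1,[191,350,0],-23],[1,[191,350,0],-23]]'

```text
t: 13.65
tool_pos: [0.5398, -0.1764, 0.1278]
ee_rot: [-3.135, 0.118, -0.009]
force: [0.2, 1.6, -2.1]
opening: 0.559
```

```bash
python3 to.py .584 -.1745 .13 -4; python3 - <<'E'
from h import *
g=cam("wrist");cv2.imwrite("pics/w7.png",g["frame"])
f=g["frame"].astype(int);hsv=cv2.cvtColor(g["frame"],cv2.COLOR_BGR2HSV)
m=((hsv[...,1]<60)&(hsv[...,2]>40)&(hsv[...,2]<140)).astype(np.uint8)*255
m=cv2.morphologyEx(m,cv2.MORPH_OPEN,np.ones((3,3)))
for c in cv2.findContours(m,0,2)[0]:
    if cv2.contourArea(c)>800: print(cv2.contourArea(c),cv2.boundingRect(c),cv2.approxPolyDP(c,5,True).reshape(-1,2).tolist())
c,s=np.cos(np.radians(-4)),np.sin(np.radians(-4))
L=np.array([[-110,60],[-110,-60],[100,60],[100,-60]])/1000@np.array([[c,s],[-s,c]])+[.649,-.179]
print(proj(g,np.c_[L,[.008]*4]).round(0))
E
```

```text
shift [44.  -5.2 -1.9] turn -0.3
t 13.65 p [ 0.5398 -0.1764  0.1278] yaw -4.3 tilt 0.41 q [-0.53  0.47  1.48  0.01  1.19  1.12] F [ 0.2  1.6 -2.1] op 0.559
6716.5 (270, 218, 103, 102) [[320, 218], [292, 227], [273, 255], [271, 290], [304, 318], [315, 319], [321, 308], [351, 307], [371, 290], [368, 254], [321, 254], [297, 242], [302, 234], [322, 230], [365, 249], [353, 229]]
2799.0 (585, 105, 55, 66) [[600, 112], [587, 128], [587, 151], [639, 170], [639, 107]]
17983.0 (241, 0, 147, 187) [[241, 0], [255, 185], [377, 185], [387, 0], [380, 0], [377, 61], [362, 65], [324, 26], [323, 65], [302, 64], [299, 28], [266, 67], [251, 61], [247, 0]]
[[254. 185.]
 [380. 184.]
 [236. -79.]
 [394. -81.]]
```

The stand's front corners are at (255,185) and (377,185), against the predicted (254,185) and (380,184). The V mouth's corners are at (266,67) and (362,65). I'll use these for the stand's pose.

```bash
python3 - <<'E'
from h import *
g=cam("wrist")
P=onz(g,[[255,185],[377,185]],.008)[:,:2];Q=onz(g,[[266,67],[362,65]],.024)[:,:2]
print(P.round(4),Q.round(4),np.linalg.norm(P[0]-P[1]),np.linalg.norm(Q[0]-Q[1]))
a,b=P.mean(0),Q.mean(0);d=(b-a);print("front mid",a,"mouth mid",b,"dist",np.linalg.norm(d),"yaw",np.degrees(np.arctan2(d[1],d[0])),np.degrees(np.arctan2(*(P[0]-P[1])[::-1]))-90)
E
```

```text
[[ 0.543  -0.1107]
 [ 0.5346 -0.2269]] [[ 0.6449 -0.1371]
 [ 0.6407 -0.2142]] 0.11652944257110802 0.07719308101412294
front mid [ 0.53880536 -0.16878128] mouth mid [ 0.64282787 -0.17561383] dist 0.10424666406198033 yaw -3.7579811941253785 -4.123488217995018
```

Stand refined to about (0.647,−0.176), −4°. I'll place the blank at local x −62 mm, i.e. world (0.585,−0.172).

```bash
python3 to.py .585 -.172 .03 -4 .585 -.172 -.005 -4
```

```text
shift [44.4 -5.1 98.6] turn -0.2
shift [ 44.2  -5.  133.6] turn -0.2
t 13.75 p [ 0.5397 -0.1743  0.1283] yaw -4.18 tilt 0.43 q [-0.52  0.47  1.48  0.01  1.19  1.12] F [ 0.2  0.8 -0.6] op 0.554
```

Request:
move_arm --steps '[[1,[22,-2,0],0],[1,[44,-5,0],0],[1,[44,-5,35],0],[1,[44,-5,70],0],[1,[44,-5,100],0],[1,[44,-5,115],0],[1,[44,-5,125],0],[1,[44,-5,132],0],[1,[44,-5,135],0],[1,[44,-5,135],0]]'

```text
t: 15.0
tool_pos: [0.585, -0.172, -0.0061]
ee_rot: [-3.135, 0.114, -0.01]
force: [0.9, 0.2, -1.2]
opening: 0.56
```

Request:
move_arm --steps '[[1,[0,0,1],0],[1,[0,0,2],0],[1,[0,0,2],0]]'

```text
t: 15.38
tool_pos: [0.585, -0.1721, -0.0081]
ee_rot: [-3.135, 0.115, -0.01]
force: [-0.5, -0.4, -0.9]
opening: 0.561
```

Request:
move_arm --steps '[[1,[0,0,1],0],[1,[0,0,2],0],[1,[0,0,2],0]]'

```text
t: 15.75
tool_pos: [0.585, -0.172, -0.0102]
ee_rot: [-3.135, 0.115, -0.01]
force: [-0.8, 0.0, -0.9]
opening: 0.556
```

Request:
move_arm --steps '[[1,[0,0,1],0],[1,[0,0,2],0],[1,[0,0,2],0]]'

```text
t: 16.12
tool_pos: [0.5849, -0.172, -0.0123]
ee_rot: [-3.135, 0.115, -0.01]
force: [0.7, 0.3, -0.5]
opening: 0.559
```

Request:
move_arm --steps '[[1,[0,0,1],0],[1,[0,0,2],0],[1,[0,0,2],0]]'

```text
t: 16.5
tool_pos: [0.5849, -0.172, -0.0144]
ee_rot: [-3.135, 0.115, -0.009]
force: [-0.0, -0.5, -0.9]
opening: 0.558
```

Request:
move_arm --steps '[[1,[0,0,1],0],[1,[0,0,1.5],0],[1,[0,0,1.5],0]]'

```text
t: 16.88
tool_pos: [0.585, -0.172, -0.0147]
ee_rot: [-3.135, 0.114, -0.01]
force: [-3.5, 2.8, 9.4]
opening: 0.559
```

The blank touches the plate at the predicted height (9 N). I'll release gently, rise, and check.

Request:
move_arm --steps '[[0.9,[0,0,-0.5],0],[0.7,[0,0,-0.5],0],[0.5,[0,0,-0.5],0],[0.25,[0,0,-0.5],0],[0.25,[0,0,-0.5],0],[0.25,[0,0,-0.5],0],[0.25,[0,0,-10],0],[0.25,[0,0,-30],0],[0.25,[0,0,-60],0],[0.25,[-30,0,-90],0],[0.5,[-70,0,-90],0],[0.5,[-70,0,-90],0]]'

```text
t: 18.38
tool_pos: [0.5131, -0.167, 0.0758]
ee_rot: [-3.135, 0.115, -0.01]
force: [1.0, 0.2, 0.8]
opening: 0.498
```

```bash
python3 to.py .54 -.169 .05 -4; python3 - <<'E'
from h import *
g=cam("wrist");cv2.imwrite("pics/w8.png",g["frame"])
cv2.imwrite("pics/w8c.png",g["frame"][0:300,160:500])
print(proj(g,[[.585,-.172,.026],[.647,-.176,.026]]).round(1))
E
```

```text
shift [26.9  0.2 26. ] turn -0.2
t 18.375 p [ 0.5131 -0.167   0.0758] yaw -4.22 tilt 0.42 q [-0.54  0.48  1.62  0.01  1.04  1.11] F [1.  0.2 0.8] op 0.498
[[322.2 108.7]
 [321.5   3.9]]
```

View pics/w8c.png

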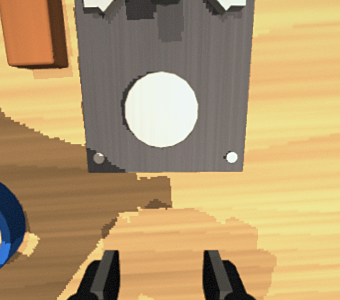

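Crop w8c shows the blank flat on the plate at crop (161,109), about 2 mm to +y of the plate's centre line (screws at (98,158) and (232,157)). The V centres it, but I'll push on the stand's axis at y≈−0.178 at the seat. I shut the fingers and feel for the plate behind the blank.

Request:
move_arm --steps '[[1,[15,2,0],0],[1,[29,2,20],0],[1,[29,2,45],0],[1,[29,2,65],0],[1,[29,2,76],0],[1,[29,2,80],0],[1,[29,2,80],0]]'

```text
t: 19.3
tool_pos: [0.5442, -0.1714, -0.0035]
ee_rot: [-3.136, 0.115, -0.013]
force: [0.0, -0.1, 0.3]
opening: -0.003
```

Request:
move_arm --steps '[[1,[0,0,2],0],[1,[0,0,4],0],[1,[0,0,4],0]]'

```text
t: 19.68
tool_pos: [0.5443, -0.1714, -0.0075]
ee_rot: [-3.136, 0.115, -0.013]
force: [-0.3, 0.0, -0.0]
opening: 0.003
```

Request:
move_arm --steps '[[1,[0,0,2],0],[1,[0,0,3],0],[1,[0,0,3],0]]'

```text
t: 20.05
tool_pos: [0.5443, -0.1714, -0.0106]
ee_rot: [-3.136, 0.115, -0.012]
force: [0.4, -0.2, 0.0]
opening: 0.001
```

Request:
move_arm --steps '[[1,[0,0,1.5],0],[1,[0,0,2.5],0],[1,[0,0,2.5],0]]'

```text
t: 20.42
tool_pos: [0.5442, -0.1713, -0.0132]
ee_rot: [-3.136, 0.115, -0.012]
force: [-0.8, -0.2, -0.6]
opening: -0.001
```

Request:
move_arm --steps '[[1,[0,0,1],0],[1,[0,0,2],0],[1,[0,0,2],0]]'

```text
t: 20.8
tool_pos: [0.5442, -0.1713, -0.0153]
ee_rot: [-3.136, 0.115, -0.012]
force: [0.3, 0.2, -0.5]
opening: -0.001
```

The tips are near the plate without touching it. Now I push along tool +x.

Request:
move_arm --steps '[[1,[4,0,0],0],[1,[9,0,0],0],[1,[14,0,0],0],[1,[19,0,0],0],[1,[24,0,0],0],[1,[29,0,0],0],[1,[34,0,0],0],[1,[39,0,0],0],[1,[44,0,0],0],[1,[48,0,0],0],[1,[52,0,0],0],[1,[52,0,0],0]]'

```text
t: 22.3
tool_pos: [0.5963, -0.1752, -0.0149]
ee_rot: [-3.136, 0.115, -0.013]
force: [-0.2, -0.1, 0.3]
opening: -0.005
```

```bash
python3 to.py .611 -.176 -.0153 -4; python3 - <<'E'
from h import *
b=cam("scene");g=cam("wrist")
cv2.imwrite("pics/s9.png",b["frame"]);cv2.imwrite("pics/w9.png",g["frame"])
hsv=cv2.cvtColor(g["frame"],cv2.COLOR_BGR2HSV)
print(proj(g,[[.647,-.178,.026],[.622,-.176,.026],[.597,-.174,.026]]).round(0))
for x in range(300,345,4): print(x,[int(v) for v in g["frame"][60:250:6,x].mean(1)])
E
```

```text
shift [14.7 -0.3  0.5] turn -0.2
t 22.3 p [ 0.5963 -0.1752 -0.0149] yaw -4.21 tilt 0.5 q [-0.48  0.76  1.41  0.01  0.97  1.16] F [-0.2 -0.1  0.3] op -0.005
[[321. 172.]
 [320. 228.]
 [320. 277.]]
300 [155, 155, 155, 156, 156, 158, 158, 158, 158, 155, 157, 158, 158, 160, 158, 158, 159, 159, 161, 157, 157, 154, 157, 161, 158, 160, 158, 160, 135, 122, 121, 122]
304 [158, 156, 157, 158, 157, 160, 159, 157, 158, 157, 157, 160, 159, 159, 159, 158, 160, 162, 161, 161, 156, 159, 160, 160, 161, 158, 159, 159, 140, 123, 124, 120]
308 [156, 157, 156, 155, 157, 156, 160, 158, 158, 157, 160, 160, 160, 159, 160, 160, 162, 163, 161, 162, 162, 160, 159, 161, 161, 162, 161, 162, 138, 125, 127, 129]
312 [156, 156, 157, 159, 157, 157, 161, 161, 158, 159, 158, 158, 160, 159, 161, 161, 163, 162, 160, 164, 162, 161, 160, 160, 159, 163, 159, 161, 140, 126, 126, 128]
316 [159, 159, 156, 160, 160, 159, 159, 160, 162, 161, 158, 161, 160, 160, 163, 161, 161, 163, 165, 166, 165, 162, 162, 163, 159, 161, 161, 163, 139, 126, 124, 123]
320 [158, 160, 159, 161, 161, 159, 159, 160, 160, 160, 159, 160, 160, 161, 162,
[... 375 characters left out ...]
 161, 162, 162, 160, 134, 121, 124, 125]
332 [159, 160, 159, 160, 160, 160, 162, 161, 161, 161, 160, 163, 162, 163, 165, 162, 163, 168, 165, 164, 166, 160, 162, 164, 165, 164, 161, 164, 131, 230, 124, 125]
336 [160, 161, 160, 162, 160, 161, 160, 159, 162, 163, 165, 164, 163, 164, 163, 164, 164, 165, 169, 168, 166, 166, 161, 160, 165, 163, 162, 162, 130, 225, 229, 229]
340 [159, 162, 161, 159, 160, 160, 163, 161, 160, 161, 165, 162, 163, 162, 164, 162, 163, 166, 167, 167, 167, 163, 165, 163, 167, 164, 167, 164, 132, 227, 224, 225]
344 [152, 155, 154, 153, 154, 152, 153, 150, 152, 152, 150, 149, 150, 149, 151, 151, 148, 149, 150, 149, 149, 145, 145, 146, 144, 145, 145, 143, 161, 229, 230, 229]
```

I've used my picture views (12), so I continue on force and numeric checks. The blank's bright top shows at rows ≥234 ahead of the fingers. I push on until the V reacts.

Request:
move_arm --steps '[[1,[2,0,0],0],[1,[5,0,0],0],[1,[8,0,0],0],[1,[10,0,0],0],[1,[10,0,0],0]]'

```text
t: 23.02
tool_pos: [0.6062, -0.1759, -0.0148]
ee_rot: [-3.136, 0.115, -0.012]
force: [-0.8, 0.5, -0.2]
opening: 0.002
```

Request:
move_arm --steps '[[1,[1,0,0],0],[1,[2,0,0],0],[1,[3,0,0],0],[1,[3,0,0],0]]'

```text
t: 23.52
tool_pos: [0.6093, -0.1761, -0.0148]
ee_rot: [-3.136, 0.115, -0.013]
force: [0.6, 0.1, 0.3]
opening: 0.002
```

Request:
move_arm --steps '[[1,[1,0,0],0],[1,[2,0,0],0],[1,[3,0,0],0],[1,[3,0,0],0]]'

```text
t: 24.02
tool_pos: [0.6109, -0.1763, -0.0148]
ee_rot: [-3.136, 0.115, -0.007]
force: [-8.8, -0.5, 4.9]
opening: 0.0
```

```bash
python3 - <<'E'
from h import *
g=cam("wrist");w=((g["frame"].min(2)>195)*255).astype(np.uint8)
w=cv2.morphologyEx(w,cv2.MORPH_OPEN,np.ones((3,3)))
for c in cv2.findContours(w,0,2)[0]:
    if cv2.contourArea(c)>150: print(cv2.contourArea(c),cv2.boundingRect(c),cv2.approxPolyDP(c,3,True).reshape(-1,2).tolist())
S=np.array([.647,-.178])
a=np.radians(np.arange(0,360,30));print("pred circle",proj(g,np.c_[S[0]+.025*np.cos(a),S[1]+.025*np.sin(a),0*a+.026]).round(0).tolist())
print(sense()["tool_pos"])
E
```

```text
1415.0 (346, 166, 26, 84) [[350, 166], [346, 249], [362, 236], [371, 205], [365, 183]]
9188.5 (188, 51, 82, 146) [[188, 52], [204, 181], [210, 184], [234, 160], [218, 187], [232, 188], [233, 192], [247, 196], [267, 175], [265, 156], [269, 155], [260, 77], [265, 74], [263, 51]]
12983.5 (348, 49, 103, 160) [[350, 50], [348, 150], [405, 208], [414, 203], [433, 203], [450, 50]]
pred circle [[316.0, 148.0], [286.0, 158.0], [267.0, 182.0], [263.0, 210.0], [274.0, 236.0], [296.0, 253.0], [324.0, 258.0], [352.0, 249.0], [372.0, 229.0], [379.0, 202.0], [370.0, 174.0], [347.0, 154.0]]
[ 0.61089702 -0.17633747 -0.01481555]
```

The V reacts (8.8 N at the predicted depth). But the circle edge (371,205) against the V faces (348,150)–(405,208) and (247,196)–(267,175) suggests the blank bears only on the +y face, with about 2.5 mm of gap on the other. I'll press while dragging towards tool +y (world −y).

Request:
move_arm --steps '[[1,[0,1,0],0],[1,[1,2,0],0],[1,[2,3,0],0],[1,[3,4,0],0],[1,[3,4,0],0]]'

```text
t: 24.7
tool_pos: [0.612, -0.1806, -0.0149]
ee_rot: [-3.135, 0.114, -0.0]
force: [-12.0, 0.3, 6.9]
opening: 0.002
```

```bash
cat > chk.py <<'E'
from h import *
g=cam("wrist");w=((g["frame"].min(2)>195)*255).astype(np.uint8)
w=cv2.morphologyEx(w,cv2.MORPH_OPEN,np.ones((3,3)))
for c in cv2.findContours(w,0,2)[0]:
    if cv2.contourArea(c)>150: print(cv2.boundingRect(c),cv2.approxPolyDP(c,2,True).reshape(-1,2).tolist())
s=sense();print(np.round(s["tool_pos"],4),np.round(s["force"],1),s["t"])
E
python3 chk.py
```

```text
(333, 162, 32, 91) [[333, 162], [333, 192], [336, 197], [338, 228], [334, 229], [333, 252], [346, 247], [358, 233], [364, 217], [364, 197], [357, 180], [342, 165]]
(178, 55, 82, 138) [[178, 57], [194, 180], [208, 179], [213, 171], [229, 158], [230, 162], [211, 184], [221, 184], [223, 187], [227, 185], [233, 192], [245, 191], [257, 179], [255, 160], [259, 159], [249, 80], [254, 78], [252, 56]]
(333, 54, 107, 159) [[334, 54], [334, 61], [339, 63], [334, 64], [333, 129], [338, 140], [336, 145], [333, 141], [333, 148], [396, 212], [404, 207], [424, 207], [439, 54]]
[ 0.612  -0.1805 -0.0149] [-11.3  -0.8   6.8] 24.75
```

```bash
cat > pos.py <<'E'
from h import *
from scipy.optimize import least_squares
# disc centre from edge pixels (z=.026) by circle of radius 25; V faces from their top edges (z=.024), in a frame at yaw -4 deg
def disc(g,px):
    P=onz(g,px,.026)[:,:2]
    r=least_squares(lambda c:np.hypot(*(P-c[:2]).T)-.025,P.mean(0)+[0,.01]);q=least_squares(lambda c:np.hypot(*(P-c[:2]).T)-c[2],[*P.mean(0),.025])
    return r.x,np.abs(r.fun).max()*1000,q.x
def gap(g,c,seg):
    Q=onz(g,seg,.024)[:,:2];d=Q[1]-Q[0];n=np.array([-d[1],d[0]])/np.hypot(*d)
    return abs((c-Q[0])@n)*1000-25,np.degrees(np.arctan2(d[1],d[0]))
E
python3 - <<'E'
from pos import *
g=cam("wrist")
c,e,q=disc(g,[(342,165),(357,180),(364,197),(364,217),(358,233),(346,247),(333,252)])
print("disc",c.round(4),"res mm",e.round(2),"free",q.round(4))
print("right",gap(g,c,[(333,148),(396,212)]),"left",gap(g,c,[(245,191),(257,179)]))
Q=onz(g,[(245,191),(396,212)],.024);print("mouth pts",Q.round(4),np.linalg.norm(Q[0]-Q[1]))
# left face edge: gradient on rows
f=g["frame"].min(2)
for r in range(150,215,5): print(r,f[r,225:300:3].tolist())
E
```

```text
disc [ 0.6475 -0.176 ] res mm 1.1 free [ 0.6472 -0.1784  0.0231]
right (np.float64(1.2361897218096587), np.float64(-139.20981610120967)) left (np.float64(-1.4604266906619578), np.float64(-50.1488015501455))
mouth pts [[ 0.6568 -0.1504  0.024 ]
 [ 0.6426 -0.215   0.024 ]] 0.06612335003440917
150 [219, 207, 206, 200, 201, 200, 206, 210, 213, 209, 210, 214, 110, 110, 110, 115, 83, 120, 143, 144, 146, 146, 145, 146, 148]
155 [202, 199, 199, 197, 202, 204, 209, 207, 210, 210, 207, 204, 110, 110, 114, 115, 91, 118, 141, 146, 146, 146, 146, 147, 149]
160 [199, 195, 196, 205, 207, 209, 207, 206, 204, 201, 205, 113, 116, 113, 117, 112, 90, 112, 144, 147, 147, 148, 150, 149, 147]
165 [196, 198, 204, 206, 206, 205, 208, 202, 197, 201, 205, 111, 114, 113, 110, 108, 62, 112, 142, 147, 146, 151, 150, 146, 149]
170 [200, 204, 205, 204, 205, 206, 201, 201, 205, 205, 209, 112, 112, 111, 90, 116, 115, 107, 138, 148, 149, 149, 149, 150, 150]
175 [205, 204, 203, 204, 199, 197, 200, 203, 204, 205, 208, 168, 107, 95, 120, 116, 114, 104, 136, 146, 145, 148, 150, 146, 150]
180 [202, 203, 202, 197, 198, 201, 204, 203, 205, 205, 206, 93, 100, 120, 120, 117, 115, 97, 134, 148, 148, 145, 147, 148, 148]
185 [201, 198, 196, 199, 202, 200, 207, 204, 203, 164, 27, 176, 111, 117, 119, 114, 113, 93, 130, 145, 146, 149, 149, 147, 147]
190 [101, 106, 106, 203, 206, 205, 200, 201, 48, 44, 115, 213, 123, 116, 118, 117, 118, 87, 129, 146, 148, 147, 145, 147, 149]
195 [109, 109, 109, 110, 109, 109, 159, 34, 53, 51, 190, 216, 170, 113, 117, 119, 117, 85, 129, 147, 146, 148, 149, 147, 148]
200 [110, 112, 110, 110, 108, 39, 40, 57, 50, 53, 112, 118, 114, 113, 116, 119, 117, 87, 122, 144, 147, 149, 147, 146, 145]
205 [111, 108, 107, 60, 40, 44, 53, 58, 52, 86, 115, 115, 117, 114, 115, 118, 119, 87, 117, 146, 149, 149, 147, 147, 148]
210 [110, 101, 54, 54, 54, 56, 53, 51, 53, 59, 114, 113, 116, 112, 112, 119, 118, 88, 120, 144, 147, 149, 149, 147, 149]
```

```bash
python3 - <<'E'
from pos import *
g=cam("wrist")
c,e,q=disc(g,[(252.5,204),(253.5,210),(253,198),(257,186),(342,165),(357,180),(364.5,197),(364.5,217),(358,233),(346,247),(333,252)])
print("disc",c.round(4),"res mm",e.round(2),"free",q.round(4))
print("right",gap(g,c,[(333,148),(396,212)]),"left",gap(g,c,[(231,209),(251.5,186)]))
f=g["frame"].min(2)
for r in range(205,236,4): print(r,f[r,195:262:3].tolist(),"|",f[r,372:420:3].tolist())
E
```

```text
disc [ 0.6473 -0.177 ] res mm 1.73 free [ 0.6474 -0.1772  0.0241]
right (np.float64(0.642350382528857), np.float64(-139.20983315406656)) left (np.float64(-0.5502968113885025), np.float64(-47.09174105389408))
205 [51, 109, 110, 107, 109, 111, 108, 109, 110, 111, 109, 109, 110, 60, 34, 39, 52, 56, 52, 89, 111, 118, 115] | [96, 99, 102, 101, 98, 83, 226, 222, 220, 215, 214, 220, 223, 225, 224, 223]
209 [53, 68, 66, 65, 68, 66, 65, 63, 107, 113, 107, 108, 56, 52, 41, 57, 54, 54, 53, 64, 114, 111, 118] | [96, 103, 103, 94, 96, 100, 91, 203, 222, 216, 205, 90, 94, 94, 92, 91]
213 [50, 54, 54, 53, 53, 55, 49, 52, 56, 72, 105, 51, 52, 53, 52, 56, 52, 50, 54, 52, 113, 116, 117] | [97, 99, 101, 100, 97, 98, 96, 95, 146, 112, 94, 95, 102, 99, 96, 96]
217 [54, 52, 57, 51, 55, 52, 56, 57, 50, 53, 55, 54, 52, 55, 48, 56, 51, 54, 54, 49, 115, 112, 115] | [97, 99, 104, 101, 98, 95, 97, 99, 98, 96, 96, 93, 105, 97, 97, 93]
221 [49, 53, 52, 52, 57, 50, 53, 53, 53, 56, 51, 51, 57, 55, 50, 54, 52, 53, 51, 50, 95, 112, 116] | [95, 99, 101, 100, 96, 98, 96, 98, 95, 94, 98, 99, 102, 98, 95, 95]
225 [52, 56, 48, 55, 52, 56, 52, 50, 53, 53, 54, 49, 50, 54, 52, 52, 55, 53, 57, 50, 63, 115, 114] | [96, 102, 101, 95, 96, 98, 98, 97, 96, 96, 98, 100, 102, 99, 97, 93]
229 [62, 55, 56, 56, 55, 51, 48, 54, 53, 53, 51, 54, 52, 54, 49, 53, 54, 51, 53, 54, 52, 84, 112] | [95, 102, 102, 101, 96, 98, 97, 98, 92, 96, 98, 96, 101, 98, 97, 97]
233 [74, 53, 51, 57, 56, 51, 53, 53, 56, 51, 48, 55, 50, 52, 54, 53, 55, 52, 53, 50, 55, 56, 95] | [91, 94, 97, 56, 54, 97, 101, 91, 93, 94, 95, 96, 101, 94, 96, 98]
```

The disc fit is at (0.6473,−0.177), and the V tips are at (225,214) and (399,214). The blank is about 1 mm off the axis to +y, so it isn't surely on both faces. I back off, turn the pusher 15° towards the −y face, and press from the +y side.

Request:
move_arm --steps '[[1,[-4,0,0],0],[1,[-8,0,0],0],[1,[-8,-8,0],5],[1,[-8,-15,0],10],[1,[-8,-15,0],15],[1,[-8,-15,0],15]]'

```text
t: 25.6
tool_pos: [0.6053, -0.165, -0.0147]
ee_rot: [-3.094, 0.521, -0.0]
force: [0.4, 0.6, -0.2]
opening: 0.0
```

```bash
python3 to.py .613 -.1655 -.0148 -19
```

```text
shift [ 7.5 -2.   0.1] turn -0.1
t 25.6 p [ 0.6053 -0.165  -0.0147] yaw -19.12 tilt 0.25 q [-0.45  0.77  1.38  0.    0.99  1.45] F [ 0.4  0.6 -0.2] op 0.0
```

Request:
move_arm --steps '[[1,[3,-1,0],0],[1,[5,-1,0],0],[1,[7,-1,0],0],[1,[8,-1,0],0],[1,[9,0,0],0],[1,[9,0,0],0]]'

```text
t: 26.35
tool_pos: [0.6138, -0.168, -0.0148]
ee_rot: [-3.094, 0.521, -0.0]
force: [-0.8, -0.0, 0.7]
opening: 0.004
```

Request:
move_arm --steps '[[1,[1,0,0],0],[1,[2,0,0],0],[1,[2,0,0],0]]'

```text
t: 26.72
tool_pos: [0.614, -0.1683, -0.0149]
ee_rot: [-3.093, 0.521, 0.007]
force: [-9.9, 1.4, 7.1]
opening: -0.002
```

Request:
move_arm --steps '[[1,[1,0,0],0],[1,[2,0.5,0],0],[1,[3,1,0],0],[1,[3,1,0],0]]'

```text
t: 27.22
tool_pos: [0.6139, -0.1684, -0.0149]
ee_rot: [-3.091, 0.519, 0.02]
force: [-17.0, 7.6, 13.2]
opening: -0.005
```

Request:
move_arm --steps '[[1,[-5,0,0],0],[1,[-10,0,0],0],[1,[-40,0,0],0],[1,[-75,0,0],-5],[1,[-75,4,-40],-15],[1,[-75,4,-90],-15],[1,[-75,4,-90],-15]]'

```text
t: 28.1
tool_pos: [0.5447, -0.1496, 0.0799]
ee_rot: [-3.134, 0.112, 0.006]
force: [-0.3, 0.4, 1.1]
opening: -0.003
```

```bash
python3 - <<'E'
from h import *
g=cam("wrist");cv2.imwrite("pics/w10.png",g["frame"])
f=g["frame"].min(2);c=proj(g,[.6473,-.178,.026])[0];print(c,g["cx"],g["cy"],sense()["tool_pos"])
x0,y0=int(c[0])-75,int(c[1])-45
for r in range(max(y0,0),y0+110,5): print(r,x0,(f[r,x0:x0+150:3]//10).tolist())
E
```

```text
[355.43860996  56.09212704] 320.88666749752286 199.34388233576774 [ 0.54341777 -0.14895336  0.07749742]
11 280 [24, 24, 24, 24, 24, 24, 24, 24, 24, 23, 23, 23, 24, 24, 24, 13, 14, 14, 14, 14, 14, 8, 8, 9, 16, 17, 17, 18, 17, 18, 18, 18, 18, 14, 24, 24, 24, 24, 24, 24, 24, 24, 24, 24, 24, 24, 24, 24, 24, 24]
16 280 [24, 24, 24, 24, 24, 23, 24, 24, 23, 23, 24, 24, 24, 24, 24, 14, 14, 14, 14, 14, 5, 8, 8, 9, 17, 17, 17, 18, 18, 18, 18, 18, 18, 16, 24, 24, 24, 24, 24, 24, 24, 24, 24, 24, 24, 24, 24, 24, 24, 24]
21 280 [24, 24, 24, 24, 24, 23, 23, 23, 23, 24, 24, 24, 24, 24, 15, 14, 14, 14, 8, 13, 14, 14, 12, 10, 17, 18, 18, 18, 18, 18, 18, 18, 18, 18, 24, 24, 24, 24, 24, 24, 24, 24, 24, 24, 24, 24, 24, 24, 24, 24]
26 280 [24, 23, 24, 24, 23, 23, 23, 23, 24, 24, 24, 23, 24, 24, 14, 14, 13, 12, 14, 15, 14, 14, 12, 10, 17, 18, 18, 18, 18, 18, 18, 18, 18, 19, 21, 24, 24, 24, 24, 24, 24, 24, 24, 24, 24, 24, 24, 24, 24, 24]
31 280 [24, 23, 23, 23, 23, 23, 23, 24, 24, 24, 23, 24, 24, 24, 14, 10, 15, 14, 14, 14, 14, 14, 10, 10, 17, 17, 17, 18, 18, 18, 18, 18, 18, 20, 24, 20, 24, 24, 24, 24, 24, 
[... 2807 characters left out ...]
, 11, 11, 11, 10, 11, 11, 11, 12, 11, 11, 11, 11, 11, 11, 11, 11, 11, 11]
106 280 [11, 11, 11, 11, 10, 11, 11, 11, 11, 11, 10, 11, 11, 11, 11, 11, 11, 11, 11, 11, 10, 11, 11, 11, 11, 11, 11, 11, 11, 11, 11, 11, 11, 11, 11, 10, 11, 11, 11, 11, 11, 11, 11, 11, 11, 11, 12, 11, 11, 11]
111 280 [11, 10, 11, 11, 11, 11, 11, 10, 11, 11, 10, 11, 11, 11, 11, 11, 11, 11, 11, 10, 10, 11, 11, 11, 11, 11, 11, 11, 11, 11, 10, 12, 11, 11, 11, 10, 11, 10, 12, 11, 11, 11, 11, 10, 11, 11, 11, 11, 11, 11]
116 280 [11, 10, 11, 11, 11, 11, 11, 10, 11, 11, 11, 11, 11, 11, 11, 11, 11, 11, 11, 11, 11, 11, 11, 11, 10, 11, 11, 11, 11, 11, 11, 11, 11, 11, 11, 10, 11, 11, 12, 11, 11, 11, 11, 11, 11, 12, 11, 11, 11, 11]
```

From w10's pixel rows, the V's mid-line is at col 355.5 and the disc's mid-line at col 355.1, and the gap closes evenly on both sides by row ~33. So the blank sits centred on both V faces (within ~0.3 mm). Next I return to the post.

```bash
python3 to.py .50 .05 .14 -15 .4523 .2628 .12 -27
```

```text
shift [ -58.  -195.8  -60.7] turn 10.9
shift [-120.5 -404.5  -38.7] turn 22.9
t 28.15 p [ 0.5434 -0.149   0.0775] yaw -4.08 tilt 0.62 q [-0.48  0.53  1.53  0.    1.09  1.16] F [ 0.1  0.1 -0.7] op -0.0
```

Request:
move_arm --steps '[[0.8,[-10,-10,-30],0],[0.5,[-20,-40,-60],2],[0.5,[-32,-80,-60],4],[0.5,[-42,-120,-60],6],[0.5,[-52,-160,-60],8],[0.5,[-62,-198,-60],11],[0.5,[-74,-240,-57],13],[0.5,[-86,-280,-53],16],[0.5,[-98,-320,-48],18],[0.5,[-110,-360,-43],21],[0.5,[-120,-400,-39],23],[0.5,[-120,-405,-39],23]]'

```text
t: 29.65
tool_pos: [0.4515, 0.2648, 0.1187]
ee_rot: [-3.051, 0.73, 0.018]
force: [-0.4, -0.4, -0.2]
opening: 0.497
```

```bash
python3 to.py .4523 .2628 .12 -27 .4523 .2628 .0099 -27; python3 - <<'E'
from h import *
g=cam("wrist");P=proj(g,[[.4523,.2628,.052]])[0];print(P)
f=g["frame"].max(2);x,y=P.astype(int)
for r in range(y-20,y+25,4): print(r,x-30,(f[r,x-30:x+30:3]).tolist())
E
```

```text
shift [ 1.6  1.4 -1.3] turn 0.1
shift [  2.9   1.6 108.8] turn 0.1
t 29.65 p [0.4515 0.2648 0.1187] yaw -26.92 tilt 0.71 q [0.3  0.4  1.62 0.01 1.13 2.34] F [-0.4 -0.4 -0.2] op 0.497
[323.08145648 198.61975593]
178 293 [106, 109, 110, 88, 239, 241, 232, 236, 187, 26, 16, 72, 240, 233, 234, 232, 239, 103, 112, 113]
182 293 [114, 110, 110, 77, 132, 132, 130, 135, 12, 19, 17, 18, 46, 211, 236, 234, 239, 106, 112, 114]
186 293 [55, 56, 59, 58, 133, 132, 132, 136, 15, 23, 18, 20, 9, 212, 226, 235, 242, 108, 112, 97]
190 293 [57, 58, 59, 56, 130, 131, 136, 115, 3, 12, 20, 13, 9, 210, 217, 235, 231, 88, 91, 97]
194 293 [149, 143, 145, 147, 129, 129, 133, 99, 32, 41, 44, 51, 38, 182, 210, 200, 213, 232, 234, 230]
198 293 [126, 99, 104, 102, 92, 136, 97, 67, 27, 25, 34, 36, 26, 195, 227, 228, 227, 222, 219, 217]
202 293 [101, 99, 95, 96, 95, 97, 98, 99, 22, 22, 27, 16, 32, 232, 222, 217, 217, 219, 217, 217]
206 293 [95, 95, 98, 95, 96, 102, 101, 102, 136, 213, 144, 216, 222, 217, 218, 216, 216, 220, 222, 226]
210 293 [90, 186, 222, 97, 115, 119, 107, 103, 116, 216, 216, 218, 215, 215, 219, 223, 228, 229, 222, 214]
214 293 [103, 93, 226, 225, 226, 225, 219, 218, 217, 216, 214, 220, 224, 228, 230, 229, 228, 215, 212, 215]
218 293 [107, 107, 111, 219, 215, 214, 215, 213, 217, 223, 227, 227, 229, 227, 221, 211, 213, 217, 216, 212]
222 293 [100, 99, 97, 173, 209, 235, 234, 236, 229, 228, 226, 221, 210, 212, 216, 215, 212, 211, 210, 220]
```

The post top is at (324,198), as predicted. Descend and pinch.

Request:
move_arm --steps '[[0.5,[2,1,35],0],[0.5,[2,1,65],0],[0.5,[3,2,85],0],[0.5,[3,2,98],0],[0.5,[3,2,108],0],[0.5,[3,2,108],0],[1,[3,2,108],0],[1,[3,2,108],0],[1,[3,2,108],0],[1,[3,2,108],0],[1,[3,2,108],0]]'

```text
t: 31.08
tool_pos: [0.4535, 0.2622, 0.0118]
ee_rot: [-3.049, 0.731, 0.015]
force: [0.2, 3.6, 6.0]
opening: 0.134
```

Request:
move_arm --steps '[[1,[6,0,0],0],[1,[13,0,0],0],[1,[20,0,0],0],[1,[27,0,0],0],[1,[34,0,0],0],[1,[41,0,0],0],[1,[48,0,0],0],[1,[55,0,0],0],[1,[62,0,0],0],[1,[68,0,0],0],[1,[73,0,0],0],[1,[73,0,0],0]]'

```text
t: 32.58
tool_pos: [0.5193, 0.2279, 0.0118]
ee_rot: [-3.051, 0.731, 0.013]
force: [-3.6, -6.0, 10.2]
opening: 0.136
```

Request:
move_arm --steps '[[1,[1,0,0],0],[1,[2,0,0],0],[1,[3,0,0],0],[1,[4,0,0],0],[1,[4,0,0],0]]'

```text
t: 33.2
tool_pos: [0.5197, 0.2275, 0.0118]
ee_rot: [-3.051, 0.731, 0.025]
force: [-17.0, 10.3, 14.3]
opening: 0.134
```

The home stop is reached: the TCP is back at the starting grip (0.5197,0.2275) and the force has risen. I relax, release, rise, and move clear.

Request:
move_arm --steps '[[1,[-1,0,0],0],[0.7,[-1,0,0],0],[0.5,[-1,0,0],0],[0.5,[-1,0,0],0],[0.5,[-1,0,-10],0],[0.5,[-1,0,-40],0],[0.5,[-1,0,-80],0],[0.5,[-20,0,-130],0],[0.5,[-40,0,-180],0],[0.5,[-40,0,-180],0]]'

```text
t: 34.45
tool_pos: [0.4875, 0.2451, 0.1971]
ee_rot: [-3.048, 0.728, 0.014]
force: [-0.1, 0.4, -0.8]
opening: 0.501
```

```bash
python3 - <<'E'
from h import *
M=np.array([.595,.188]);u=np.array([.891,-.454])
g=cam("wrist");s=sense();print(s["t"],np.round(s["tool_pos"],4),np.round(s["force"],1))
f=g["frame"].min(2)
# blank stack top, predicted if dropped (top at .064) ; scan lines through it
P=proj(g,np.r_[M,.064])[0];q=proj(g,np.r_[M-.085*u,.052])[0];T=proj(g,np.r_[M-.0995*u,.010])[0];print("stack",P,"post",q,"tongue front",T)
x,y=P.astype(int);print("row",y,x-60,f[y,x-60:x+61:2].tolist());print("col",x,y-60,f[max(y-60,0):y+61:2,x].tolist())
x,y=T.astype(int);print("tongue col",x+12,y-20,f[y-20:y+20,x+12].tolist(),f[y-20:y+20,x-12].tolist())
w=(f>190).astype(np.uint8);x,y=P.astype(int)
n,l,st,c=cv2.connectedComponentsWithStats(w)
for i in range(1,n):
    if st[i,4]>600 and abs(c[i,0]-x)<50: print(st[i],c[i].round(1))
sc=cam("scene");f0=cv2.imread("pics/scene0.png")
d=cv2.absdiff(f0,sc["frame"]).max(2);m=cv2.morphologyEx(((d>40)*255).astype(np.uint8),cv2.MORPH_OPEN,np.ones((3,3)))
n,l,st,c=cv2.connectedComponentsWithStats(m);print("changes",[(st[i].tolist()) for i in range(1,n) if st[i,4]>12])
E
```

```text
34.5 [0.487  0.2445 0.1944] [ 0.5  0.4 -1.6]
stack [324.77887204  42.31931081] post [324.11394942 138.53913988] tongue front [323.87544147 145.67620839]
row 42 264 [120, 124, 124, 125, 96, 63, 65, 83, 127, 128, 118, 102, 188, 198, 76, 50, 73, 212, 225, 222, 222, 229, 225, 224, 227, 231, 227, 226, 230, 231, 230, 230, 228, 230, 229, 231, 231, 231, 231, 232, 229, 231, 235, 116, 111, 37, 31, 126, 174, 209, 105, 129, 128, 126, 130, 129, 125, 126, 124, 125, 127]
col 324 -18 [228, 215, 98, 33, 37, 30, 157, 220, 228, 230, 229, 228, 230, 230, 228, 231, 229, 229, 231, 231, 231, 230, 229, 230, 230, 231, 230, 230, 232, 231, 231, 229, 231, 229, 229, 231, 233, 59, 123, 163, 174, 94, 83, 81, 122, 182, 198, 227, 225, 225, 226, 224]
tongue col 335 125 [217, 216, 215, 216, 218, 217, 214, 215, 215, 214, 212, 215, 213, 210, 201, 202, 211, 212, 214, 214, 209, 109, 91, 96, 96, 97, 95, 93, 95, 97, 97, 97, 95, 98, 99, 97, 99, 95, 96, 96] [218, 216, 219, 217, 220, 216, 165, 105, 107, 115, 112, 110, 111, 113, 112, 112, 110, 107, 127, 218, 215, 104, 91, 97, 95, 98, 100, 100, 100, 99, 97, 100, 100, 98, 99, 97, 96, 99, 98, 98]
[ 298    7   52   66 2670] [324.   40.8]
[ 308   70   33   76 1475] [325.1 110. ]
changes [[223, 0, 13, 17, 116], [245, 0, 25, 20, 207], [398, 0, 99, 124, 5412], [505, 0, 42, 14, 355], [255, 9, 281, 280, 18673], [385, 20, 10, 30, 185], [394, 42, 27, 60, 554], [479, 62, 34, 30, 660], [238, 190, 16, 13, 109], [355, 230, 7, 5, 25], [366, 231, 5, 5, 19], [358, 246, 6, 3, 18]]
```

Checks pass:
- The tongue front is at row 145.5 (145.7 predicted for home).
- The stack top is centred at (324,41), 52 px wide. That fits a top at 64 mm, so the stack dropped one place.
- The scene changes besides the arm and its shadow are at the stand's seat and the chute.

Handing in.

```bash
python3 -c "
from bench import *
print(job_done())"
```

```text
the job is handed in; nothing more can be done
None
```

I drew out the shuttle, laid the bottom blank flat in front of the V-block and pushed it onto both V faces. I then pushed the shuttle home and handed the job in at about 34.5 s of the 69 s allowed; no verdict was reported.

**Last checks**
- **Blank:** in the wrist image its mid-line was within about 0.3 mm of the V's, with the gaps closing evenly on both sides. I didn't look at it again after that.
- **Shuttle:** it hit its home stop, and the tongue's front edge was within 0.2 px of where it should be.
- **Stack:** the top blank's apparent size fits a drop of one place, centred to about 1.5 px. I did not check the three blanks' heights one by one.
- **Bystanders:** the arm hid part of the final scene picture. Outside that part nothing on the bench had changed except at the stand's seat and the chute.

**What failed or disagreed**
- **Finger length:** the fingertips were about 35–40 mm farther back than the stated nose length implies. The first pinch closed above the post; I corrected later heights from pictures and contact.
- **First push:** it left the blank about 1 mm off-centre, on one V face only. A second push turned 15° centred it.
- **Calibration:** the camera views disagreed by up to 8 mm on the stand's position. I relied on the wrist camera and contact force instead.
- **Pictures:** I used all 12 views, so the later checks were pixel measurements only.

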